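# Tug-check the biscuit box lid and press it home if it gives

## Task

Check that the wooden biscuit box is properly caught: take its lid by the knob and give it a firm little tug upwards, enough to feel the catch hold or to see the lid come right up. If it comes up, press it down again until the catch snaps in; whatever happened, leave the lid fully shut on its catch. Do not swing the lid wide open, and leave the whisk and the tart ring beside the box where they lie.

Things in the scene. Friction and masses are not known exactly. Their poses are not given: they have to be found in the camera images.
- box: Plain wooden box, 180 mm deep (its x), 160 wide (its y), 110 high without the lid, fixed to the table. Origin: centre of its underside. x points from the knob side (front, roughly facing the robot) to the hinge side. The lid is a cap, 198 x 184 mm, 13 thick, overhanging the walls; shut, its flat top is 126 mm above the table. Hinge line: along y, 92 mm behind the origin, 112 mm up.
- knob (a point): Centre of the head of the lid's round wooden knob; moves with the lid. The head is an upright cylinder, 34 mm across, from 11 mm below to 12 mm above this point, on a thinner stem; the lid's surface is 29 mm below this point. It stands on the front part of the lid, 155 mm from the hinge line; fully shut, this point is 155 mm above the table and 63 mm in front of the box's origin.
- lid (a joint): Lid angle, rad: 0 fully shut, grows as the front lifts (0.1 is 15 mm at the knob). Caught, it rests at 0. Not caught, it rests on the catch at about 0.085, looking nearly shut. At the start it may be either. A tug counts when it draws a caught lid past 0.016 rad, against the catch, for a moment, or lifts a loose one past 0.12. Over 0.5 is wide open.
- catch (a point): Sprung roller catch hidden inside the middle of the box's front wall, 98 mm up. A caught lid lifts freely 2.5 mm at the knob, then the catch holds it: some 7 N at 3 mm, letting go at 12 to 15 N. A loose lid needs 2 to 3 N, up to 8 N if the knob must tilt in tight fingers, and keeps rising. Pressing it in takes about 10 N down on the knob; it then drops to 0.
- whisk: Bystander: steel dough whisk, 306 mm long, lying beside the box on its left (+y) side. Origin: underside, near its middle.
- tart_ring: Bystander: aluminium tart ring, 90 mm across, 25 mm high, flat on the table on the box's right (-y) side. Origin: centre of its underside.

How it is judged:
On the way:
1. the lid is tugged: drawn up against its catch (0.015 to 0.045 rad), or, if loose, up past 0.115 rad ((value of joint lid between 0.015 and 0.045 rad or value of joint lid above 0.115 rad)), for 0.15 s.
At the end, for the whole second after the job is handed in: The lid is fully shut on its catch (below 0.01 rad, i.e. within 1.5 mm at the knob) and at rest, let go (value of joint lid below 0.01 rad and velocity of joint lid below 0.05 rad/s); the robot touches nothing.
It fails at once if the lid is swung wide open (past 0.5 rad) (value of joint lid above 0.5 rad).
It fails at once if the whisk or the tart ring is moved more than 25 mm (distance of any of whisk, tart_ring from where it was at the start of the episode above 0.025 m).
It also fails if it takes over 53 s, if anything falls off the work surface, if the arm or the gripper's body presses on something with over 40 N, if the wrist force passes 120 N, or if a joint passes its speed limit or range.

## Robot

A 7-joint arm with a two-finger parallel gripper is mounted at the origin on the work surface. World frame = base frame: x ahead of the robot, y to its left, z up, the work surface at z = 0. Lengths are in m, angles in rad, forces in N, time in s.
With the tool pointing down it reaches from about 0.4 to 0.85 m from the base axis. Payload 10.4 kg.
Tool frame: the origin (TCP) lies midway between the tips of the shut fingers; the grasp point (between the pads) lies 19 mm behind it; x points along the fingers, y is the direction in which the jaws open and shut, and the axes are right-handed (so a half turn about x gives the same grasp; the last joint's range is limited). The gripper opens to 87 mm and grips with 3 to 60 N. Pads are 19 mm wide; open, the fingers measure 117 mm over their backs; the gripper's body (75 mm by 190 mm) begins 51 mm behind the grasp point.
Start: joints at [1.082, 0.332, -0.065, 1.46, 0.022, 1.35, -0.088], TCP at [0.281, -0.558, 0.223] pointing down, gripper open.
Joint ranges: [-2.6, 2.6], [-0.5, 2.12], [-1.47, 1.34], [0.16, 2.42], [-1.27, 4.41], [0.06, 2.06], [-2.6, 2.6]. Speed limits (rad/s): [2.22, 2.22, 2.79, 2.79, 3.14, 3.14, 3.14].

## Interface

Orientations are given as a unit quaternion [x, y, z, w].
In Python, from bench import * gives the robot as it stands.
- The arm moves only by the shell command python3 -m inch 'ROWS' [FORCE]. ROWS is JSON, a list that holds one entry, the list of rows, each a list of 7 numbers: the shift along the world's x, y, z each as a share of 120 mm, from -1 to 1, then the turn, a rotation vector about the world's x, y, z each as a share of 2 pi rad, from -1 to 1, then the closure, from 0 (fully open) to 1 (shut). A call has 1 to 10 rows; each row is the pose to reach, as a shift and turn from the pose commanded when the call began, turning the shorter way round; what a row does not reach only later rows make up. A row lasts 1/10 s, in which the tool goes at most 50 mm and 8.59 degrees, less where a joint would pass 70% of its speed; a pose out of reach is approached as far as the arm can. A call with a number of a shift or a turn outside -1 to 1 is refused whole. A call with a gripper value outside its range is refused whole. The fingers move at their own pace and stop on an object; FORCE is the grip in N (left out, the last holds). Time passes only in rows, so rows that repeat a pose let the fingers close. It gives the time, the measured TCP pose, the force and the opening at its end, in the units of the state.
- read_state(): the state, without advancing time (a new reading comes with each control period).
- camera(name): name is "scene" or "top" or "wrist"; returns the picture (384x512x3 uint8, red, green, blue); there is no depth.
- get_calibration(name): a dict with "fx", "fy", "cx", "cy" (pixels), "k1" (the pictures are not rectified: a ray, as slopes to the right and down, at radius r is drawn at 1 + k1 r^2 times it, then the intrinsics apply), "xyz" and "attitude" of the camera in the world. Camera axes: x right, y up, looking along -z (the intrinsics and any distortion apply to the point x, -y, -z); pixel columns grow to the right and rows downward; lengths in m; the calibration is good to about 2 mm. A picture is of the moment at which its call begins: read the wrist's pose just before it. get_calibration takes no time and is no camera call; for the wrist camera it gives the pose at the moment of the call.
- close_job(): hands the job in, once; it reports no verdict.
The state is a dict: "time": time; "joint_positions": joint angles; "joint_vel": joint speeds; "joint_torque": joint torques, N m; "ee_pos": TCP position; "eef_rot": TCP orientation; "ft_force": force on the tool from outside, world axes, zero at the start; "torque": the same for the moment, N m; "width": finger opening in m.
Only numpy, scipy, OpenCV 4.12 (cv2) and the standard library are available. Lean on these libraries where they do the work, as an engineer would, in place of code of your own. Each camera call takes 0.05 s, during which the arm holds its last target.

## Working session

There is one attempt and no reset: what is moved stays moved. The work goes in short steps, Python scripts to look and compute and a shell command to move; the robot and the scene stay as the last step left them, time stands still between calls to the robot, and variables do not carry over. Pictures are saved under pics/ and viewed, and the job is handed in when it is done.

```bash
mkdir -p pics
python3 - <<'E'
from bench import *
import cv2
s=read_state();print({k:s[k] for k in('time','ee_pos','eef_rot','ft_force','width')})
for n in('scene','top'):
    cv2.imwrite(f'pics/{n}0.png',camera(n)[:,:,::-1]);print(n,get_calibration(n))
E
```

```text
{'time': 0.0, 'ee_pos': array([ 0.28051803, -0.55807916,  0.22173519]), 'eef_rot': array([-0.68787091, -0.16368281,  0.68816263, -0.16270755]), 'ft_force': array([ 0.23210961,  0.41816719, -0.3145514 ]), 'width': 0.08679225262460395}
scene {'fx': 452.44419056699644, 'fy': 452.44419056699644, 'cx': 259.9661769857146, 'cy': 187.9601836147427, 'k1': -0.012784940659894266, 'xyz': array([1.44073619, 0.06337728, 0.76023771]), 'attitude': array([0.31138358, 0.31005354, 0.63516299, 0.63519686])}
top {'fx': 392.00000576894627, 'fy': 392.00000576894627, 'cx': 251.1506811958154, 'cy': 187.9273092807841, 'k1': -0.05433168821174811, 'xyz': array([0.49062439, 0.03384468, 0.86699447]), 'attitude': array([-0.04477331,  0.03684176,  0.71683238, -0.69483046])}
```

View pics/scene0.png

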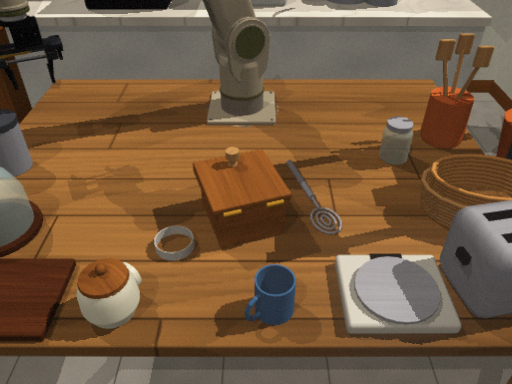

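View pics/top0.png

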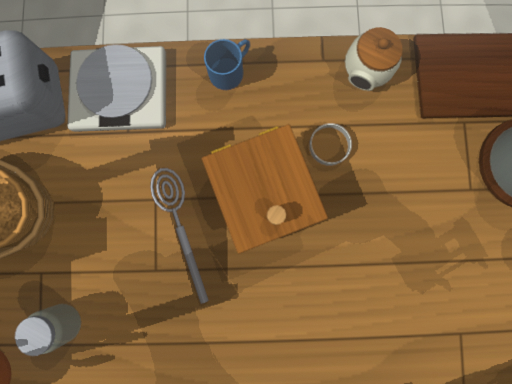

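Top view: lid corners at about (204,158), (290,126), (327,217) and (239,251), knob at (277,214). The whisk is left of the box and the ring right. In the scene view the knob is at about (232,155). Next I'll measure the knob and the lid.

```bash
cat > h.py <<'E'
import numpy as np, cv2
from scipy.spatial.transform import Rotation as R
from bench import *
def ray(n,px,c=None):
    c=c or get_calibration(n)
    d=np.array([(px[0]-c['cx'])/c['fx'],(px[1]-c['cy'])/c['fy']]); u=d.copy()
    for _ in range(20): u=d/(1+c['k1']*(u@u))
    v=R.from_quat(c['attitude']).apply([u[0],-u[1],-1.]); return np.array(c['xyz']),v
def plane(n,px,z,c=None):
    o,v=ray(n,px,c); return o+v*(z-o[2])/v[2]
def cross(r1,r2):
    A=np.stack([r1[1],-r2[1]],1); t=np.linalg.lstsq(A,r2[0]-r1[0],rcond=None)[0]
    a=r1[0]+t[0]*r1[1]; b=r2[0]+t[1]*r2[1]; return (a+b)/2,np.linalg.norm(a-b)
def proj(n,p,c=None):
    c=c or get_calibration(n)
    q=R.from_quat(c['attitude']).inv().apply(np.array(p)-c['xyz']); u=np.array([q[0],-q[1]])/-q[2]
    u=u*(1+c['k1']*(u@u)); return u*c['fx']+[c['cx'],c['cy']]
E
python3 - <<'E'
from h import *
a=cv2.imread('pics/top0.png');b=cv2.imread('pics/scene0.png')
A=cv2.resize(a[115:260,190:340],None,fx=4,fy=4,interpolation=2);B=cv2.resize(b[135:245,180:300],None,fx=5,fy=5,interpolation=2)
cv2.imwrite('pics/ta.png',A);cv2.imwrite('pics/sb.png',B)
h=cv2.cvtColor(a,cv2.COLOR_BGR2HSV);print(h[214,277],h[180,250],a[214,277]);h2=cv2.cvtColor(b,cv2.COLOR_BGR2HSV);print(h2[150:162:2,232],b[150:168:2,232])
E
```

```text
[ 17 133 194] [ 15 180 147] [ 93 149 194]
[[ 16 148 200]
 [ 16 147 201]
 [ 15 149 163]
 [ 15 150 100]
 [ 15 158  95]
 [ 14 155  99]] [[ 84 146 200]
 [ 85 147 201]
 [ 68 116 163]
 [ 41  70 100]
 [ 36  65  95]
 [ 39  66  99]
 [ 32  61  87]
 [ 39  67 100]
 [ 36  72 109]]
```

View pics/ta.png

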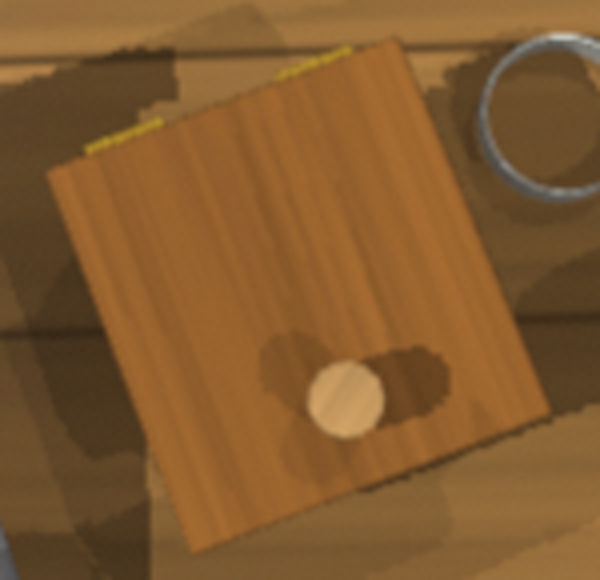

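View pics/sb.png

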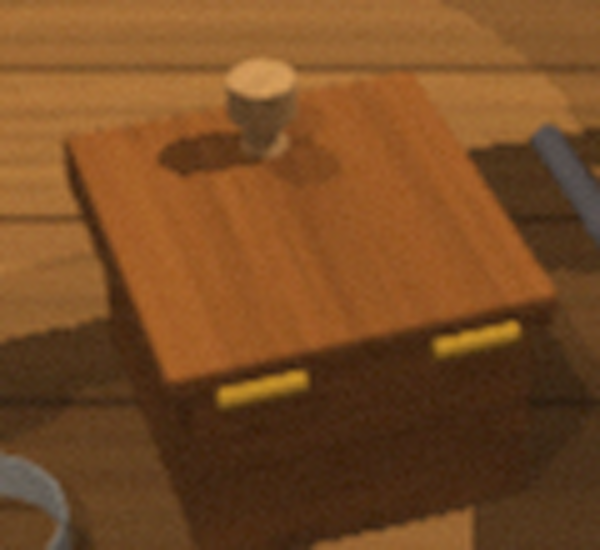

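Run:
```python
from h import *
def mean(f,x0,x1,y0,y1,smax,vmin):
    h=cv2.cvtColor(cv2.imread(f),cv2.COLOR_BGR2HSV)[y0:y1,x0:x1]
    m=((h[...,1]<smax)&(h[...,2]>vmin)).astype(np.uint8)
    n,l,st,ce=cv2.connectedComponentsWithStats(m);i=1+np.argmax(st[1:,4]);print(st[i]);return ce[i]+[x0,y0]
t=mean('pics/top0.png',262,292,200,228,160,165);s=mean('pics/scene0.png',222,242,143,158,165,170)
print(t,s)
for tt in (t,(276.3,214.7)):
  p,g=cross(ray('top',tt),ray('scene',s));print('knobtop',p,g)
print('plane .167/.18',plane('top',t,.167),plane('top',t,.18))
C=[(202,158),(289.5,124.5),(327,218),(238.7,253)]
for z in(.126,):
  P=np.array([plane('top',c,z) for c in C]);print(P)
  print([np.linalg.norm(P[i]-P[(i+1)%4]) for i in range(4)])
  d=(P[0]+P[1]-P[2]-P[3])[:2];print('yaw box x',np.degrees(np.arctan2(d[1],d[0])));e=(P[0]+P[3]-P[1]-P[2])[:2];print('yaw y',np.degrees(np.arctan2(e[1],e[0])))
S=[(180+68/5,135+140/5),(180+415/5,135+75/5),(180+553/5,135+297/5),(180+168/5,135+380/5)] # right-front, left-front, left-hinge, right-hinge
T=[C[2],C[3],C[0],C[1]]
for a,b in zip(T,S): print(cross(ray('top',a),ray('scene',b)))
s0=read_state();M=R.from_quat(s0['eef_rot']).as_matrix();print(M)
```

```text
[  5   5  19  19 272]
[ 3  3 15  8 84]
[275.98529412 214.47058824] [231.88095238 149.96428571]
knobtop [ 0.52309814 -0.00256456  0.16276515] 1.3414415107920838e-06
knobtop [ 0.5226713  -0.00286133  0.16249528] 0.0005332790822081894
plane .167/.18 [ 0.52290289 -0.00234628  0.167     ] [ 0.52230343 -0.00167416  0.18      ]
[[ 0.63771009  0.1336946   0.126     ]
 [ 0.69819148 -0.03730626  0.126     ]
 [ 0.51506788 -0.10039804  0.126     ]
 [ 0.4549525   0.06786828  0.126     ]]
[np.float64(0.1813816230374039), np.float64(0.19368744028133328), np.float64(0.1786824320109952), np.float64(0.19425097114531106)]
yaw box x 19.409891539811433
yaw y 109.56839546298845
(array([ 0.51523899, -0.10063524,  0.11918805]), np.float64(0.001964161820060827))
(array([0.45450768, 0.07070777, 0.11793049]), np.float64(0.004933789595982513))
(array([0.63918462, 0.13468239, 0.11857091]), np.float64(2.6346667988907164e-05))
(array([ 0.69953393, -0.03644609,  0.12087137]), np.float64(0.00269518373961693))
[[-5.84490470e-04  4.49145168e-01 -8.93458604e-01]
 [ 1.04585643e-03 -8.93457993e-01 -4.49145545e-01]
 [-9.99999282e-01 -1.19695072e-03  5.24763192e-05]]
```

Knob at about (0.523, -0.002). The corner heights read about 6 mm low, so the knob top at 0.163 is nearer the shut height. The box's x axis is at about 19.5°, so the jaws should close along box y (a turn of -7.2°). Moving over.

```bash
python3 -m inch '[[[0.15,0.33,0,0,0,-0.01,0],[0.3,0.66,0,0,0,-0.02,0],[0.4,0.93,0,0,0,-0.02,0],[0.4,0.93,0,0,0,-0.02,0]]]'
python3 -m inch '[[[0.15,0.33,0,0,0,0,0],[0.3,0.66,0,0,0,0,0],[0.4,0.93,0,0,0,0,0],[0.4,0.93,0,0,0,0,0]]]'
python3 -m inch '[[[0.15,0.33,0,0,0,0,0],[0.3,0.66,0,0,0,0,0],[0.4,0.93,0,0,0,0,0],[0.4,0.93,0,0,0,0,0]]]'
python3 -m inch '[[[0.15,0.33,0,0,0,0,0],[0.3,0.66,0,0,0,0,0],[0.4,0.93,0,0,0,0,0],[0.4,0.93,0,0,0,0,0],[0.4,0.93,0,0,0,0,0]]]'
python3 - <<'E'
from h import *
c=get_calibration('wrist');cv2.imwrite('pics/w1.png',camera('wrist')[:,:,::-1])
s=read_state();print(s['time'],s['ee_pos'],s['ft_force'],R.from_quat(s['eef_rot']).as_matrix()[:,1]);print(proj('wrist',[.523,-.002,.167],c))
E
```

```text
time: 0.5
ee_pos: [0.3318, -0.4422, 0.2227]
eef_rot: [0.697, 0.122, -0.696, 0.122]
ft_force: [0.6, -0.8, 0.4]
width: 0.0871
time: 0.9
ee_pos: [0.379, -0.331, 0.2226]
eef_rot: [0.697, 0.122, -0.696, 0.122]
ft_force: [-0.3, -0.3, -0.4]
width: 0.0869
time: 1.3
ee_pos: [0.4264, -0.2197, 0.2227]
eef_rot: [0.697, 0.122, -0.696, 0.122]
ft_force: [-0.7, 0.4, -1.1]
width: 0.0869
time: 1.8
ee_pos: [0.4727, -0.1128, 0.2223]
eef_rot: [-0.697, -0.12, 0.697, -0.12]
ft_force: [-0.1, -0.2, -0.1]
width: 0.0868
1.85 [ 0.4723729  -0.11368142  0.22231612] [ 0.18999116  0.3710968  -0.24957169] [ 3.32196036e-01 -9.43210358e-01  1.18680917e-04]
[125.98054036  97.46658246]
```

View pics/w1.png

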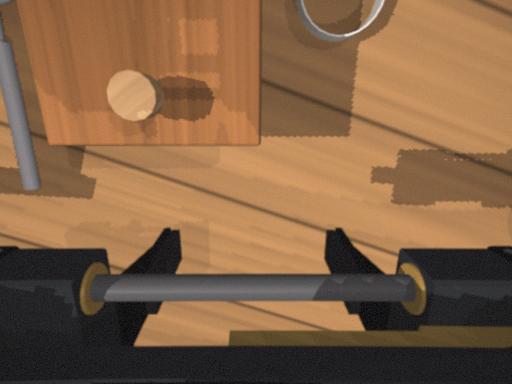

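In the wrist view the knob's top disc is at about (131,95), against a predicted (126,97). The lid edges run parallel to the picture axes, so the yaw is right. Small correction next.

Run:
```python
from h import *
c=get_calibration('wrist')
im=cv2.imread('pics/w1.png');h=cv2.cvtColor(im,cv2.COLOR_BGR2HSV);print(h[95,131],h[90,150],h[110,145])
for z in(.167,.18):print(z,plane('wrist',(131,95),z,c))
r=ray('wrist',(131,95),c)
print(cross(r,ray('scene',(231.9,150))),cross(r,ray('top',(276,214.5))))
p=plane('wrist',(131,95),.167,c);e=read_state()['ee_pos'];print((p-e)[:2]/.12)
```

```text
[ 15 122 205] [ 14 113 213] [ 15 117 214]
0.167 [ 0.52567726 -0.00585622  0.167     ]
0.18 [ 0.52727983 -0.01060322  0.18      ]
(array([ 0.52483998, -0.00337335,  0.16320013]), np.float64(0.0021569004212585873)) (array([ 0.52389585, -0.00261955,  0.15744735]), np.float64(0.0013078168908202388))
[0.44420307 0.89854333]
```

```bash
python3 -m inch '[[[0.2,0.4,0,0,0,0,0],[0.435,0.918,0,0,0,0,0],[0.435,0.918,0,0,0,0,0],[0.435,0.918,0,0,0,0,0]]]'
python3 - <<'E'
from h import *
c=get_calibration('wrist');cv2.imwrite('pics/w2.png',camera('wrist')[:,:,::-1])
s=read_state();print(s['time'],s['ee_pos'],s['ft_force']);print(proj('wrist',[.5245,-.0035,.167],c))
E
```

```text
time: 2.25
ee_pos: [0.5256, -0.0001, 0.2223]
eef_rot: [0.697, 0.121, -0.697, 0.12]
ft_force: [-0.1, -0.2, 1.2]
width: 0.0869
2.3 [ 0.52507464 -0.00246428  0.22220238] [ 0.13914614 -0.98512079 -0.82195396]
[256.42747445 213.80133601]
```

View pics/w2.png

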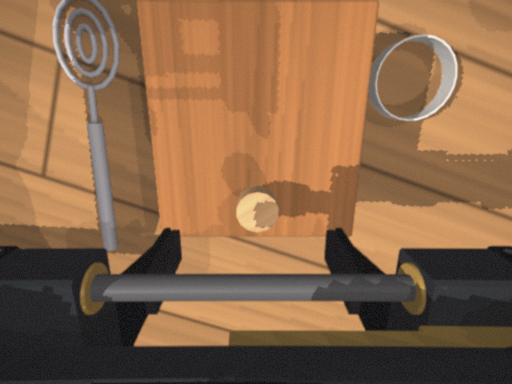

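The knob's disc is at (257,212), within 2 px of the prediction, and centred between the fingers. Descending.

```bash
python3 -m inch '[[[0,0,-0.2,0,0,0,0],[0,0,-0.4,0,0,0,0],[0,0,-0.55,0,0,0,0],[0,0,-0.66,0,0,0,0],[0,0,-0.66,0,0,0,0]]]'
python3 - <<'E'
from h import *
c=get_calibration('wrist');cv2.imwrite('pics/w3.png',camera('wrist')[:,:,::-1]);cv2.imwrite('pics/s3.png',cv2.resize(camera('scene')[110:230,160:320,::-1],None,fx=4,fy=4))
s=read_state();print(s['time'],s['ee_pos'],s['ft_force'])
E
```

```text
time: 2.8
ee_pos: [0.5237, -0.004, 0.1417]
eef_rot: [-0.696, -0.119, 0.698, -0.119]
ft_force: [0.3, -0.4, 1.2]
width: 0.0867
2.9 [ 0.52511399 -0.00291714  0.14390642] [ 0.63905205 -0.22425886  1.34787128]
```

View pics/s3.png

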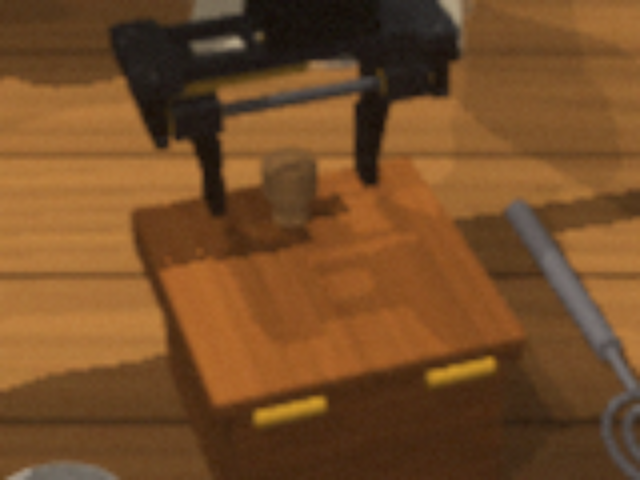

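View pics/w3.png

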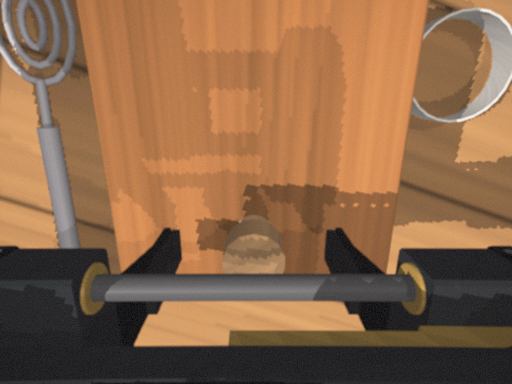

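The knob sits between the fingers, which clear the lid. Closing at 25 N.

```bash
python3 -m inch '[[[0,0,0,0,0,0,1],[0,0,0,0,0,0,1],[0,0,0,0,0,0,1],[0,0,0,0,0,0,1],[0,0,0,0,0,0,1],[0,0,0,0,0,0,1],[0,0,0,0,0,0,1]]]' 25
python3 -c "
from h import *
s=read_state();print(s['time'],s['ee_pos'],s['ft_force'],s['width'],R.from_quat(s['eef_rot']).as_matrix())"
```

```text
time: 3.6
ee_pos: [0.5249, -0.0019, 0.1434]
eef_rot: [-0.697, -0.12, 0.697, -0.12]
ft_force: [-0.8, 0.2, -0.3]
width: 0.0391
3.6 [ 0.52492366 -0.00185793  0.14336696] [-0.76411492  0.22024726 -0.31290847] 0.03909843447044996 [[-3.90191394e-06  3.33675568e-01 -9.42687973e-01]
 [-7.55358801e-05 -9.42687971e-01 -3.33675567e-01]
 [-9.99999997e-01  6.99047924e-05  2.88827651e-05]]
```

```bash
python3 -m inch '[[[0,0,0,0,0,0,1],[0,0,0,0,0,0,1],[0,0,0,0,0,0,1],[0,0,0,0,0,0,1]]]'
```

```text
time: 4.0
ee_pos: [0.5256, -0.0037, 0.1434]
eef_rot: [0.697, 0.118, -0.697, 0.12]
ft_force: [4.6, -5.6, -2.5]
width: 0.0333
```

Gripped at 33.3 mm, which matches the 34 mm head. The side force is small, so I'll ease it and tug up gently in steps.

```bash
python3 -m inch '[[[0.005,-0.008,0.008,0,0,0,1],[0.005,-0.008,0.016,0,0,0,1],[0.005,-0.008,0.016,0,0,0,1]]]'
for i in 1; do python3 -c "
from h import *
s=read_state();print(s['time'],s['ee_pos'],s['ft_force'],s['width'])"; done
```

```text
time: 4.3
ee_pos: [0.5261, -0.0035, 0.1454]
eef_rot: [0.697, 0.119, -0.697, 0.12]
ft_force: [5.0, -3.4, -3.9]
width: 0.033
4.3 [ 0.52612175 -0.00353181  0.14544139] [ 5.00132371 -3.37074082 -3.89677195] 0.032968486176644975
```

```bash
python3 -m inch '[[[0,0,0.008,0,0,0,1],[0,0,0.008,0,0,0,1],[0,0,0.008,0,0,0,1]]]'
python3 -c "
from h import *
s=read_state();print(s['time'],s['ee_pos'],s['ft_force'],s['width'])"
```

```text
time: 4.6
ee_pos: [0.5263, -0.0035, 0.146]
eef_rot: [0.697, 0.119, -0.696, 0.12]
ft_force: [7.5, -3.5, -7.0]
width: 0.033
4.6 [ 0.52625219 -0.00349789  0.14602434] [ 7.46858341 -3.52335357 -6.97317024] 0.03301851590690521
```

```bash
python3 -m inch '[[[0,0,0.007,0,0,0,1],[0,0,0.007,0,0,0,1],[0,0,0.007,0,0,0,1]]]'
python3 -m inch '[[[0,0,0,0,0,0,1],[0,0,0,0,0,0,1]]]'
```

```text
time: 4.9
ee_pos: [0.5264, -0.0034, 0.1466]
eef_rot: [0.698, 0.119, -0.696, 0.12]
ft_force: [9.4, -2.8, -10.5]
width: 0.0336
time: 5.1
ee_pos: [0.5264, -0.0034, 0.1466]
eef_rot: [0.697, 0.119, -0.696, 0.12]
ft_force: [9.0, -3.0, -11.6]
width: 0.0332
```

The force climbs steeply past about 2.5 mm, which fits a catch. I'll relieve the sideways load (the knob swings on an arc towards the hinge) so that the upward force reads true.

```bash
python3 -m inch '[[[0.012,0.004,0,0,0,0,1],[0.012,0.004,0,0,0,0,1],[0.012,0.004,0,0,0,0,1],[0.012,0.004,0,0,0,0,1]]]'
python3 -c "
from h import *
s=read_state();print(s['time'],s['ee_pos'],s['ft_force'],s['torque'])
cv2.imwrite('pics/s4.png',cv2.resize(camera('scene')[110:230,160:320,::-1],None,fx=4,fy=4))"
```

```text
time: 5.5
ee_pos: [0.5263, -0.0035, 0.1462]
eef_rot: [-0.696, -0.119, 0.698, -0.12]
ft_force: [2.3, -3.9, -7.8]
width: 0.0331
5.5 [ 0.52630494 -0.00347452  0.14616911] [ 2.32596315 -3.90506317 -7.75038864] [-1.12598367 -0.31964829  0.11088117]
```

```bash
python3 -m inch '[[[0.003,0,0.007,0,0,0,1],[0.003,0,0.007,0,0,0,1],[0.003,0,0.007,0,0,0,1],[0.003,0,0.007,0,0,0,1]]]'
python3 -m inch '[[[0,0,0.003,0,0,0,1],[0,0,0.003,0,0,0,1],[0,0,0.003,0,0,0,1]]]'
```

```text
time: 5.95
ee_pos: [0.5265, -0.0034, 0.1467]
eef_rot: [-0.696, -0.119, 0.698, -0.12]
ft_force: [2.6, -5.4, -10.0]
width: 0.0334
time: 6.25
ee_pos: [0.5265, -0.0034, 0.1469]
eef_rot: [-0.696, -0.119, 0.698, -0.12]
ft_force: [4.1, -4.0, -10.6]
width: 0.0337
```

Run:
```python
from h import *
c=get_calibration('wrist');im=camera('wrist')[:,:,::-1];cv2.imwrite('pics/w4.png',im)
s=read_state();print(s['time'],s['ee_pos'],s['ft_force'])
a=cv2.imread('pics/w3.png')
cv2.imwrite('pics/cmp.png',np.hstack([cv2.resize(x[190:310,170:345],None,fx=2.2,fy=2.2,interpolation=2) for x in(a,im)]))
for z in (.166,.169,.172):print(z,proj('wrist',[.524,-.0035,z],c))
```

```text
6.3 [ 0.52651492 -0.00338477  0.14693337] [  3.17094851  -5.80316939 -11.38502868]
0.166 [251.54475866 264.93582625]
0.169 [251.52836847 267.94539872]
0.172 [251.51137549 271.06513467]
```

View pics/cmp.png

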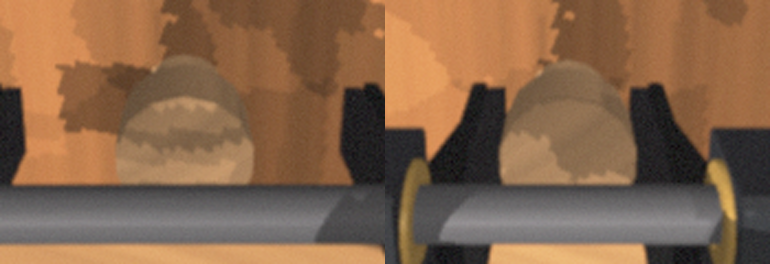

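Run:
```python
from h import *
c=get_calibration('wrist');e=read_state()['ee_pos'];e3=np.array([.52511,-.00292,.14391])
c3=dict(c);c3['xyz']=c['xyz']+(e3-e)
k=np.array([.5245,-.003,.167])+.017*np.array([.943,.333,0])
print('w3',proj('wrist',k,c3))
for d in(0,.0015,.003,.0045):print(d,proj('wrist',k+np.array([.943,.333,0])*d*.28+[0,0,d],c))
```

```text
w3 [252.62145536 237.03904246]
0 [250.89698992 236.47615373]
0.0015 [250.88054588 237.0328419 ]
0.003 [250.86376795 237.60083117]
0.0045 [250.84664586 238.18046947]
```

The force of 11 N is above what a loose lid needs, and the knob moved with the fingers. One last small pull and hold, then lower.

```bash
python3 -m inch '[[[0.001,0,0.004,0,0,0,1],[0.001,0,0.004,0,0,0,1],[0.001,0,0.004,0,0,0,1],[0.001,0,0.004,0,0,0,1]]]'
```

```text
time: 6.7
ee_pos: [0.5266, -0.0033, 0.1473]
eef_rot: [-0.696, -0.119, 0.698, -0.12]
ft_force: [4.4, -4.0, -13.2]
width: 0.0338
```

The catch holds at 13 N, so the lid was caught. Lowering back, then opening.

```bash
python3 -m inch '[[[-0.008,0,-0.02,0,0,0,1],[-0.016,-0.004,-0.045,0,0,0,1],[-0.016,-0.004,-0.05,0,0,0,1],[-0.016,-0.004,-0.05,0,0,0,1]]]'
python3 -m inch '[[[0,0,0,0,0,0,0],[0,0,0,0,0,0,0],[0,0,0,0,0,0,0],[0,0,0,0,0,0,0],[0,0,0,0,0,0,0],[0,0,0,0,0,0,0],[0,0,0,0,0,0,0],[0,0,0,0,0,0,0]]]'
python3 -m inch '[[[0,0,0.2,0,0,0,0],[0,0,0.4,0,0,0,0],[0,0,0.5,0,0,0,0],[0,0,0.5,0,0,0,0]]]'
```

```text
time: 7.1
ee_pos: [0.5256, -0.0038, 0.1433]
eef_rot: [-0.697, -0.119, 0.697, -0.12]
ft_force: [0.0, -4.8, 2.9]
width: 0.0331
time: 7.9
ee_pos: [0.5255, -0.0028, 0.1428]
eef_rot: [0.697, 0.12, -0.697, 0.12]
ft_force: [0.1, -0.0, -0.1]
width: 0.0849
time: 8.3
ee_pos: [0.5264, -0.0028, 0.2042]
eef_rot: [0.698, 0.119, -0.696, 0.12]
ft_force: [0.6, 0.5, -0.5]
width: 0.087
```

Now I'll check the height and press: with the fingers shut, come down on the knob top (about 0.167 if shut, about 0.180 if loose).

```bash
python3 -m inch '[[[0,0,0,0,0,0,1],[0,0,0,0,0,0,1],[0,0,0,0,0,0,1],[0,0,0,0,0,0,1],[0,0,0,0,0,0,1],[0,0,0,0,0,0,1],[0,0,0,0,0,0,1],[0,0,0,0,0,0,1],[0,0,0,0,0,0,1],[0,0,0,0,0,0,1]]]'
python3 -m inch '[[[0,0,0,0,0,0,1],[0,0,0,0,0,0,1],[0,0,-0.07,0,0,0,1],[0,0,-0.14,0,0,0,1],[0,0,-0.2,0,0,0,1],[0,0,-0.2,0,0,0,1],[0,0,-0.2,0,0,0,1]]]'
python3 -m inch '[[[0,0,-0.025,0,0,0,1],[0,0,-0.05,0,0,0,1],[0,0,-0.05,0,0,0,1],[0,0,-0.05,0,0,0,1]]]'
```

```text
time: 9.3
ee_pos: [0.5256, -0.0028, 0.2028]
eef_rot: [0.697, 0.12, -0.697, 0.12]
ft_force: [-0.0, -0.0, 0.3]
width: 0.015
time: 10.0
ee_pos: [0.5254, -0.0028, 0.1785]
eef_rot: [-0.697, -0.12, 0.697, -0.12]
ft_force: [-0.9, 0.4, 0.8]
width: 0.0006
time: 10.4
ee_pos: [0.5255, -0.0028, 0.1728]
eef_rot: [0.697, 0.12, -0.697, 0.12]
ft_force: [0.4, -0.0, 0.7]
width: 0.0004
```

No contact at 0.173, so the lid is not loose. Pressing down lightly to finish.

```bash
python3 -m inch '[[[0,0,-0.02,0,0,0,1],[0,0,-0.04,0,0,0,1],[0,0,-0.05,0,0,0,1],[0,0,-0.05,0,0,0,1],[0,0,-0.05,0,0,0,1]]]'
python3 -m inch '[[[0,0,-0.01,0,0,0,1],[0,0,-0.02,0,0,0,1],[0,0,-0.02,0,0,0,1]]]'
```

```text
time: 10.9
ee_pos: [0.5255, -0.0028, 0.1667]
eef_rot: [0.697, 0.12, -0.697, 0.12]
ft_force: [0.1, -0.4, 0.1]
width: 0.0003
time: 11.2
ee_pos: [0.5257, -0.0028, 0.1662]
eef_rot: [0.697, 0.119, -0.697, 0.12]
ft_force: [-9.0, -1.1, 17.7]
width: 0.0002
```

Contact is at about 0.1665 and it stays firm at 18 N: fully shut. Retreating.

```bash
python3 -m inch '[[[0,0,0.3,0,0,0,1],[0,0,0.6,0,0,0,1],[0,0,0.8,0,0,0,1],[0,0,0.8,0,0,0,1]]]'
python3 -m inch '[[[-0.4,0,0,0,0,0,1],[-0.7,0,0,0,0,0,1],[-0.7,0,0,0,0,0,1],[-0.7,0,0,0,0,0,1],[-0.7,0,0,0,0,0,1]]]'
python3 -c "
from h import *
cv2.imwrite('pics/s9.png',camera('scene')[:,:,::-1]);cv2.imwrite('pics/t9.png',camera('top')[:,:,::-1]);s=read_state();print(s['time'],s['ee_pos'],s['ft_force'],abs(s['joint_vel']).max())"
```

```text
time: 11.6
ee_pos: [0.5271, -0.0026, 0.264]
eef_rot: [0.699, 0.119, -0.695, 0.12]
ft_force: [0.5, 0.2, -0.1]
width: 0.0003
time: 12.1
ee_pos: [0.4421, -0.0029, 0.2602]
eef_rot: [0.697, 0.12, -0.697, 0.12]
ft_force: [-0.3, -0.4, -0.2]
width: 0.0006
12.2 [ 0.44209421 -0.002754    0.2600793 ] [-0.05808846  0.04397618  0.37973169] 0.002145547062987825
```

View pics/s9.png

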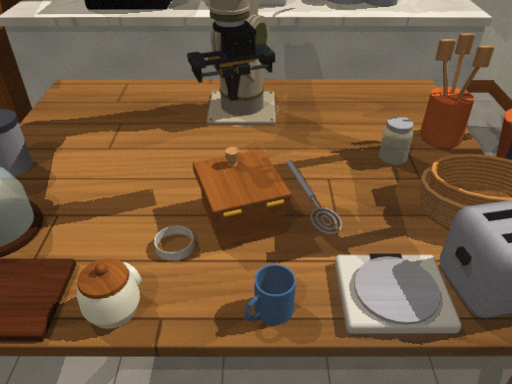

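The box is shut, with the knob at (232,156) as at the start. The whisk (315,200) and ring (175,243) haven't moved, and the robot is clear of everything. Handing in.

```bash
python3 -c "
from bench import *
print(close_job())"
```

```text
the job is handed in; nothing more can be done
None
```

The lid was already caught. I gripped the knob and tugged it up about 4 mm; the upward force climbed steeply to 13 N and the catch held. I then lowered it and let go.

- **Shut on its catch:** I pressed the knob top with the closed fingers. Contact came at about 0.1665 m, against 0.167 m for a shut lid and about 0.180 m for a loose one. It stayed firm at 18 N.
- **End state:** The last scene picture shows the lid shut, the whisk and tart ring where they started, and the robot clear. The job was handed in at about 12 s.
- **Disagreements:** My first triangulated heights read 4–7 mm low, so I relied on the touch check instead. The wrist pictures alone couldn't prove how far the lid lifted, so that rests on the force readings and the tool height.

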